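# Press the salvaged stop buttons in shutdown order

## Robot

A 7-joint arm with a two-finger parallel gripper is mounted at the origin on the work surface. World frame = base frame: x ahead of the robot, y to its left, z up, the work surface at z = 0. Lengths are in m, angles in degrees, forces in N, time in s.
With the tool pointing down it reaches from about 0.425 to 0.875 m from the base axis. Payload 4.7 kg.
Tool frame: the origin (TCP) lies on the mounting face of the last link; the fingertips stand 173 mm ahead of it and the grasp point (between the pads) lies 155 mm ahead of it; z points along the fingers, y is the line along which they close (so a half turn about z gives the same grasp; the last joint's range is limited). The gripper opens to 85 mm and grips with 20 to 120 N. Pads are 22 mm wide; open, the fingers measure 114 mm over their backs; the gripper's body (76 mm by 85 mm) begins 54 mm behind the grasp point. The pads swing forward as they close: fully open they stand 13 mm farther back than shut.
Start: joints at [63.891, 18.392, -4.016, 83.108, 1.295, 78.541, -3.26], TCP at [0.294, -0.58, 0.405] pointing down, gripper open.
Joint ranges: [-163.93, 163.93], [-17.29, 119.83], [-79.2, 71.16], [3.27, 140.29], [-89.18, 269.18], [5.43, 117.66], [-154.24, 154.24]. Speed limits (degrees/s): [147.25, 147.25, 180, 180, 180, 180, 180].

## Interface

Orientations are given as [roll, pitch, yaw] about the fixed x, y, z axes, in that order (R = Rz(yaw) Ry(pitch) Rx(roll)).
In Python, from station import r gives the robot as it stands. The module is installed in compiled form; this text tells all that it offers.
- The arm moves only by the tool move_arm, never from a script. Its argument "moves" is a list of rows, each an object with "rotation": the turn, a rotation vector about the world's x, y, z in rad, a list of three; "delta_pos": the shift along the world's x, y, z in mm, a list of three; "fingers": the finger opening in mm, from 0 to 85.4. In form: [{"rotation": [ax, ay, az], "delta_pos": [dx, dy, dz], "fingers": fingers}, ...]. A call has 1 to 12 rows; each row shifts and turns the commanded pose from where the row before left it; what a row does not reach is not made up. A row lasts 1/10 s, in which the tool goes at most 50 mm and 8.59 degrees, less where a joint would pass 70% of its speed; a pose out of reach is approached as far as the arm can. A call with a gripper value outside its range is refused whole. The fingers move at their own pace and stop on an object; "squeeze" is the grip in N (left out, the last holds). Time passes only in rows, so rows that do not move let the fingers close. It gives the time, the measured TCP pose, the force, the opening and the grip force at its end, in the units of the state.
- r.observe(): the state, without advancing time (a new reading comes with each control period).
- r.snapshot(name): name is "side" or "top" or "wrist"; returns (picture, depth): 400x640x3 uint8, red, green, blue; 400x640 float32, m along the optical axis (not along the pixel's ray), 0 where there is no reading.
- r.camera_params(name): a dict with "fovy" (degrees; the focal length in pixels is half the picture's height over the tangent of half this angle, whatever the lens; pixels are square), "cx", "cy" (the principal point, pixels), "k1" (the pictures are not rectified: a ray, as slopes to the right and down, at radius r is drawn at 1 + k1 r^2 times it, then the intrinsics apply), "rvec" (rotation vector, rad) and "tvec" (3), from world to camera coordinates, as OpenCV has them; the wrist camera has in their place "hand_eye" (4x4, takes a point from camera to tool coordinates, whose origin is the TCP and whose axes are the flange's). Camera axes: x right, y down, z forward; pixel columns grow to the right and rows downward; lengths in m; the calibration is good to about 2 mm. A picture is of the moment at which its call begins: read the wrist's pose just before it. camera_params takes no time and is no camera call.
- r.finish_job(): hands the job in; it is judged then, once.
Trained networks look in the newest picture that a camera, given by its name, has taken for a name from the list of things; names that differ only in an ending like _2 or _b are one class to them, and where a whole thing is asked for, a point or a joint stands for the part that bears it (a point fixed in the world has none). Each returns a list of dicts, best first, with "p" (0 to 1); they miss things now and then, are a little off and sometimes report something else, mostly with a low value. They report only what shows in the picture. A call takes as long as a camera call. They do not tell look-alikes from the thing itself.
- r.recognise(camera, label): "rect" ([left, top, right, bottom] in pixels, round what is visible of it).
- r.cut_out(camera, label): "region" (400x640 bool, what is visible of it) and "rect" ([left, top, right, bottom] in pixels, round what is visible of it).
- r.spot_point(camera, label): "pixel" ([column, row] in pixels: a listed point, or the origin of a listed thing).
The state is a dict: "t": time; "q": joint angles; "qd": joint speeds; "tau": joint torques, N m; "position": TCP position; "tcp_rot": TCP orientation; "ft_force": force on the tool from outside, world axes, zero at the start; "moment": the same for the moment, N m; "finger_gap": opening from 0.0 (shut) to 1.0 (fully open); "grasp_force": force on a finger pad.
Only numpy, scipy, OpenCV 4.12 (cv2) and the standard library are available. Lean on these libraries where they do the work, as an engineer would, in place of code of your own. Each camera call takes 0.05 s, during which the arm holds its last target. There are 200 camera calls.

## Task

Check the salvaged push-button stations in the machine's shutdown order: with your fingertips press the blue button, then the yellow one, then the red mushroom, each lightly and more than half-way in so that it stays down, then draw clear. Leave the green button out, do not pick up, shove or tip any station, and do not disturb the jar, the bearing and the screwdriver.

Things in the scene. Friction and masses are not known exactly. Their poses are not given: they have to be found in the camera images.
- blue_station: Loose grey push-button station, a box 76 x 76 mm and 52 mm high, about 0.7 kg, standing on the bench, with a blue round flat-topped button 34 mm across in the middle of its top. Origin: centre of its underside; z up. A short black cable gland (20 mm thick) reaches 50 mm from the centre at its own +x side, 22 mm above the bench.
- blue_top (a point): Centre of the top face of a blue round flat-topped button 34 mm across; 80 mm above the bench when the button is out, 66 mm when it is all the way in.
- blue_button (a joint): Travel of the blue button in m: 0 fully out, 0.014 against its stop; it moves straight down with a steady drag of about 4 N and stays where it is left (no spring back).
- yellow_station: Loose grey push-button station, a box 76 x 76 mm and 52 mm high, about 0.7 kg, standing on the bench, with a yellow round flat-topped button 34 mm across in the middle of its top. Origin: centre of its underside; z up. A short black cable gland (20 mm thick) reaches 50 mm from the centre at its own +x side, 22 mm above the bench.
- yellow_top (a point): Centre of the top face of a yellow round flat-topped button 34 mm across; 80 mm above the bench when the button is out, 66 mm when it is all the way in.
- yellow_button (a joint): Travel of the yellow button in m: 0 fully out, 0.014 against its stop; it moves straight down with a steady drag of about 4 N and stays where it is left (no spring back).
- red_station: Loose grey push-button station, a box 76 x 76 mm and 52 mm high, about 0.7 kg, standing on the bench, with a red mushroom head 40 mm across in the middle of its top. Origin: centre of its underside; z up. A short black cable gland (20 mm thick) reaches 50 mm from the centre at its own +x side, 22 mm above the bench.
- red_top (a point): Centre of the top face of a red mushroom head 40 mm across; 80 mm above the bench when the button is out, 66 mm when it is all the way in.
- red_button (a joint): Travel of the red button in m: 0 fully out, 0.014 against its stop; it moves straight down with a steady drag of about 4 N and stays where it is left (no spring back).
- green_station: Loose grey push-button station, a box 76 x 76 mm and 52 mm high, about 0.7 kg, standing on the bench, with a green round flat-topped button 34 mm across in the middle of its top. Origin: centre of its underside; z up. A short black cable gland (20 mm thick) reaches 50 mm from the centre at its own +x side, 22 mm above the bench.
- green_top (a point): Centre of the top face of a green round flat-topped button 34 mm across; 80 mm above the bench when the button is out, 66 mm when it is all the way in.
- green_button (a joint): Travel of the green button in m: 0 fully out, 0.014 against its stop; it moves straight down with a steady drag of about 4 N and stays where it is left (no spring back).
- jar: Bystander: amber jar with steel cap, 50 mm across, 75 mm high; origin at the centre of its underside.
- bearing: Bystander: steel bearing ring lying flat, 44 mm outside, 20 mm hole, 16 mm high; origin at the centre of its underside.
- screwdriver: Bystander: orange-handled screwdriver 130 mm long lying on the bench along its own x axis.
Mind the look-alikes: they are no part of the job. Leave any purple look-alike of the yellow_station alone.

How it is judged:
By the outcome, as a careful person would: the job done as asked, in the order asked, and still so for the second after the job is handed in, with the robot touching nothing.
It also fails if it takes over 45 s, if anything falls off the work surface, if the arm or the gripper's body presses on something with over 40 N, if the wrist force passes 120 N, or if a joint passes its speed limit or range.

## Working session

There is one attempt and no reset: what is moved stays moved. The work goes in short steps, Python scripts to look and compute and a tool call to move; the robot and the scene stay as the last step left them, time stands still between calls to the robot, and variables do not carry over. Pictures are saved under pics/ and viewed, at most 10 in all, crops included, and the job is handed in when it is done.

Besides the shell and the picture viewer there is one more tool, called in YAML: its name, and indented under it one key for each argument. move_arm: Moves the arm, as the interface text tells. Its arguments: {"type":"object","properties":{"moves":{"type":"array","items":{"type":"object","properties":{"rotation":{"type":"array","items":{"type":"number"}},"delta_pos":{"type":"array","items":{"type":"number"}},"fingers":{"type":"number"}}}},"squeeze":{"type":"number"}},"required":["moves"]}

```bash
mkdir -p pics; cat > h.py <<'E'
import numpy as np, cv2
from station import r
from scipy.spatial.transform import Rotation as Ro
def world(cam, px, depth, pose=None):
    P=r.camera_params(cam); f=200/np.tan(np.radians(P['fovy'])/2)
    px=np.atleast_2d(np.array(px,float)); d=np.atleast_1d(depth)
    K=np.array([[f,0,P['cx']],[0,f,P['cy']],[0,0,1]])
    s=cv2.undistortPoints(px[:,None],K,np.array([P['k1'],0,0,0,0.]))[:,0]
    pc=np.c_[s*d[:,None],d]
    if 'rvec' in P:
        R=cv2.Rodrigues(np.array(P['rvec'],float))[0]; return (pc-np.ravel(P['tvec']))@R
    H=np.array(P['hand_eye']); pt=pc@H[:3,:3].T+H[:3,3]
    return pt@Ro.from_euler('xyz',pose[1],degrees=True).as_matrix().T+pose[0]
E
python3 - <<'E'
from h import *
s=r.observe(); print(s)
for c in ['top','side']:
    im,d=r.snapshot(c); cv2.imwrite(f'pics/{c}0.png',im[:,:,::-1])
    print(c,{k:np.round(v,3).tolist() for k,v in r.camera_params(c).items()})
    for n in ['blue','yellow','red','green']:
        for o in r.cut_out(c,n+'_top')[:3]:
            m=o['region']; v,u=np.nonzero(m); dd=d[m]; ok=dd>0
            w=world(c,np.c_[u,v][ok],dd[ok]); 
            print(c,n,round(o['p'],2),o['rect'],np.round(np.median(w,0),3), im[m].mean(0).astype(int))
        for o in r.spot_point(c,n+'_top')[:3]: 
            u,v=np.round(o['pixel']).astype(int); print('  spot',round(o['p'],2),o['pixel'],np.round(world(c,[[u,v]],d[v,u]),3))
E
```

```text
{'t': 0.0, 'q': array([63.88995704, 18.43718248, -4.01429002, 83.17457537,  1.29596976,
       78.54079791, -3.25939582]), 'qd': array([-0.05079281, -0.03511972,  0.06187944, -0.02765923,  0.01375524,
        0.00964531, -0.0524692 ]), 'tau': array([ 1.29326736e-05, -4.93582463e+01, -3.81953605e-01, -3.14331472e+01,
        1.29709952e-02,  1.15691044e-02,  2.92993934e-05]), 'position': array([ 0.29412608, -0.57941152,  0.40364717]), 'tcp_rot': array([-1.79892736e+02,  7.11332465e-03,  2.69194115e+01]), 'ft_force': array([ 0.24382344,  0.21877829, -0.60167924]), 'moment': array([-0.01494423, -0.03002726, -0.05197281]), 'grasp_force': 0.0, 'finger_gap': 1.002170018774178}
top {'fovy': 45.621, 'cx': 318.083, 'cy': 200.569, 'k1': -0.107, 'rvec': [2.153, -2.135, 0.14], 'tvec': [-0.01, 0.534, 1.047]}
top blue 0.57 [335.5, 151.3, 350.5, 168.2] [ 0.62  -0.063  0.079] [ 71  97 182]
  spot 0.49 [343.3, 159.5] [[ 0.619 -0.06   0.081]]
top yellow 0.6 [291.0, 208.1, 309.8, 222.5] [0.496 0.035 0.079] [216 188  11]
top yellow 0.54 [294.1, 272.9, 310.7, 288.1] [0.353 0.029 0.079] [211 184  23]
  sp
[... 509 characters left out ...]
 390.2, 197.9] [ 0.613 -0.069  0.077] [ 31  63 131]
  spot 0.59 [383.3, 179.9] [[ 0.621 -0.065  0.079]]
side yellow 0.86 [218.6, 219.4, 244.1, 242.5] [0.347 0.022 0.079] [167 145  60]
side yellow 0.84 [287.6, 178.9, 309.6, 200.5] [0.491 0.029 0.076] [158 138  62]
  spot 0.92 [296.7, 185.2] [[0.501 0.035 0.078]]
  spot 0.85 [230.3, 227.2] [[0.348 0.028 0.081]]
side red 0.68 [279.4, 122.7, 296.9, 139.3] [0.625 0.189 0.076] [154  46  41]
  spot 0.47 [288.0, 123.1] [[0.634 0.204 0.081]]
side green 0.55 [399.7, 250.3, 421.6, 275.2] [ 0.493 -0.22   0.078] [ 51 115  66]
side green 0.26 [384.7, 249.9, 434.8, 309.4] [ 0.485 -0.226  0.051] [82 99 91]
  spot 0.73 [410.3, 258.8] [[ 0.493 -0.218  0.081]]
```

View pics/top0.png

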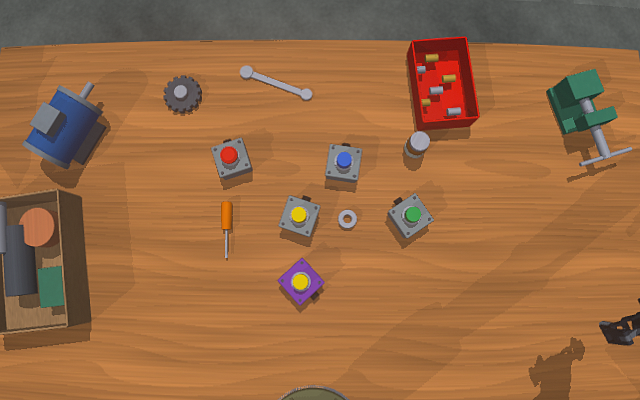

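View pics/side0.png

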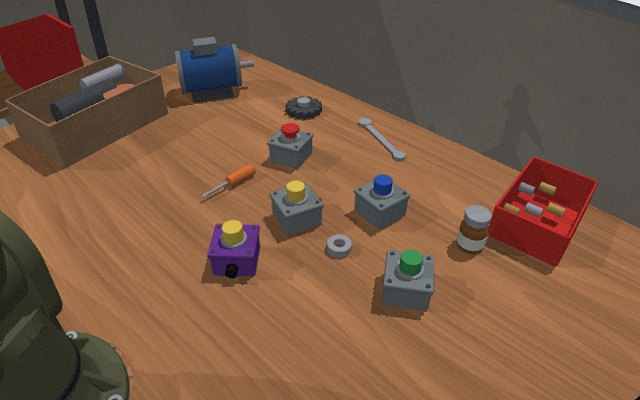

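The top view shows grey stations: blue (344,160), yellow (299,215), red (229,156) and green (413,214). The purple-bodied look-alike is at (300,282), and the side view confirms this. I'm closing the fingers and heading over blue.

move_arm:
  moves:
    - {"delta_pos":[26,42,0],"fingers":0}
    - {"delta_pos":[26,42,0],"fingers":0}
    - {"delta_pos":[26,42,0],"fingers":0}
    - {"delta_pos":[26,42,0],"fingers":0}
    - {"delta_pos":[26,42,0],"fingers":0}
    - {"delta_pos":[26,42,0],"fingers":0}
    - {"delta_pos":[26,42,0],"fingers":0}
    - {"delta_pos":[26,42,0],"fingers":0}
    - {"delta_pos":[26,42,0],"fingers":0}
    - {"delta_pos":[26,42,0],"fingers":0}
    - {"delta_pos":[26,42,0],"fingers":0}
    - {"delta_pos":[20,30,0],"fingers":0}

```text
invalid input
```

```bash
cat >> h.py <<'E'
def wl(tag,names):
    s=r.observe(); pose=(s['position'],s['tcp_rot']); print(s['t'],np.round(pose,4).tolist(),np.round(s['ft_force'],1),s['finger_gap'])
    im,d=r.snapshot('wrist'); cv2.imwrite(f'pics/{tag}.png',im[:,:,::-1])
    for n in names:
        for o in r.cut_out('wrist',n+'_top')[:3]:
            m=o['region']; v,u=np.nonzero(m); dd=d[m]; ok=dd>0
            w=world('wrist',np.c_[u,v][ok],dd[ok],pose); t=w[w[:,2]>np.percentile(w[:,2],80)-.006]
            c=cv2.minEnclosingCircle((t[:,:2]*1000).astype(np.float32))
            print(n,round(o['p'],2),o['rect'],'med',np.round(np.median(t,0),4),'circ',np.round(c[0],1),round(c[1],1),im[m].mean(0).astype(int))
E
python3 -c "
from h import *
wl('w1',['blue','yellow','red','green'])"
```

```text
0.9 [[0.2942, -0.5796, 0.4048], [179.9939, 0.0015, 26.9179]] [ 0.5 -1.1 -0.1] 1.0003167948581648
```

Every row probably needs a rotation too.

move_arm:
  moves:
    - {"rotation":[0,0,0],"delta_pos":[26,42,0],"fingers":0}
    - {"rotation":[0,0,0],"delta_pos":[26,42,0],"fingers":0}
    - {"rotation":[0,0,0],"delta_pos":[26,42,0],"fingers":0}
    - {"rotation":[0,0,0],"delta_pos":[26,42,0],"fingers":0}
    - {"rotation":[0,0,0],"delta_pos":[26,42,0],"fingers":0}
    - {"rotation":[0,0,0],"delta_pos":[26,42,0],"fingers":0}
    - {"rotation":[0,0,0],"delta_pos":[26,42,0],"fingers":0}
    - {"rotation":[0,0,0],"delta_pos":[26,42,0],"fingers":0}
    - {"rotation":[0,0,0],"delta_pos":[26,42,0],"fingers":0}
    - {"rotation":[0,0,0],"delta_pos":[26,42,0],"fingers":0}
    - {"rotation":[0,0,0],"delta_pos":[26,42,0],"fingers":0}
    - {"rotation":[0,0,0],"delta_pos":[20,30,0],"fingers":0}

```text
t: 2.35
position: [0.6013, -0.0838, 0.4051]
tcp_rot: [-180.0, -0.1, 27.1]
ft_force: [-0.5, -0.7, 0.0]
finger_gap: -0.0
grasp_force: 0.0
```

```bash
python3 -c "
from h import *
wl('w1',['blue','yellow','red','green'])"
```

```text
2.35 [[0.6013, -0.0838, 0.4051], [-179.9665, -0.0852, 27.0996]] [-0.5 -0.7  0. ] -0.0003799550277772276
blue 0.91 [289.7, 144.3, 327.4, 178.5] med [ 0.6234 -0.0644  0.081 ] circ [623.  -64.6] 16.7 [ 29 111 222]
yellow 0.89 [134.0, 300.0, 165.6, 334.3] med [0.3563 0.0286 0.0808] circ [353.5  29.6] 17.9 [202 181  12]
yellow 0.76 [159.1, 206.5, 204.5, 238.6] med [0.5006 0.0341 0.0808] circ [498.4  34.6] 17.3 [212 193  16]
red 0.93 [47.6, 6.6, 93.5, 55.2] med [0.6329 0.1909 0.0801] circ [632.1 194.1] 20.4 [215  19  14]
green 0.57 [362.2, 290.6, 385.0, 300.8] med [ 0.5105 -0.2031  0.0678] circ [ 509.1 -207.2] 11.1 [ 32 110  59]
```

move_arm:
  moves:
    - {"rotation":[0,0,0],"delta_pos":[10,10,-30],"fingers":0}
    - {"rotation":[0,0,0],"delta_pos":[11,9,-40],"fingers":0}
    - {"rotation":[0,0,0],"delta_pos":[0,0,-35],"fingers":0}
    - {"rotation":[0,0,0],"delta_pos":[0,0,-20],"fingers":0}
    - {"rotation":[0,0,0],"delta_pos":[0,0,0],"fingers":0}

```text
t: 3.1
position: [0.6193, -0.071, 0.276]
tcp_rot: [-179.8, 0.4, 26.7]
ft_force: [-0.7, -0.3, -0.4]
finger_gap: -0.001
grasp_force: 0.0
```

```bash
python3 -c "
from h import *
wl('w2',['blue'])"
```

```text
3.1 [[0.6193, -0.071, 0.276], [-179.8274, 0.3733, 26.7408]] [-0.7 -0.3 -0.4] -0.0011418074126885434
blue 0.97 [283.5, 197.5, 336.9, 253.8] med [ 0.6257 -0.0626  0.0809] circ [623.2 -64.3] 16.7 [ 24  97 198]
```

View pics/w2.png

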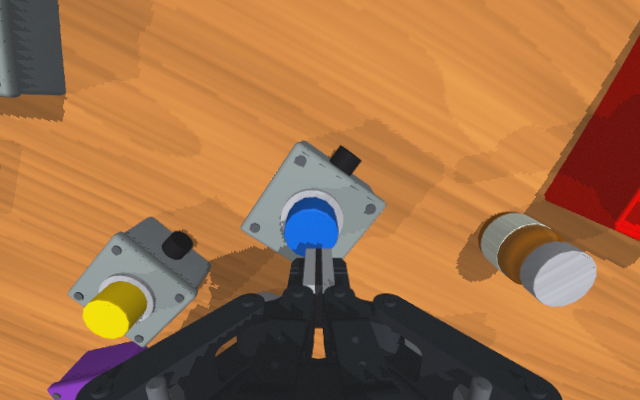

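The wrist view shows blue at (310,225) and the closed fingertips at about (318,250). I'll correct by a few mm, then lower until just short of contact.

move_arm:
  moves:
    - {"rotation":[0,0,0],"delta_pos":[4,6,0],"fingers":0}
    - {"rotation":[0,0,0],"delta_pos":[0,0,-12],"fingers":0}
    - {"rotation":[0,0,0],"delta_pos":[0,0,-6],"fingers":0}
    - {"rotation":[0,0,0],"delta_pos":[0,0,0],"fingers":0}

```text
t: 3.6
position: [0.6247, -0.0626, 0.2605]
tcp_rot: [-179.9, 0.1, 26.9]
ft_force: [0.3, -0.2, -0.6]
finger_gap: 0.003
grasp_force: 0.0
```

move_arm:
  moves:
    - {"rotation":[0,0,0],"delta_pos":[0,0,-4],"fingers":0}
    - {"rotation":[0,0,0],"delta_pos":[0,0,-3],"fingers":0}
    - {"rotation":[0,0,0],"delta_pos":[0,0,-3],"fingers":0}

```text
t: 3.9
position: [0.6253, -0.0627, 0.2519]
tcp_rot: [180.0, 0.0, 26.9]
ft_force: [-1.0, -0.4, 4.1]
finger_gap: 0.002
grasp_force: 2.0
```

move_arm:
  moves:
    - {"rotation":[0,0,0],"delta_pos":[0,0,-3],"fingers":0}
    - {"rotation":[0,0,0],"delta_pos":[0,0,-3],"fingers":0}
    - {"rotation":[0,0,0],"delta_pos":[0,0,-2],"fingers":0}
    - {"rotation":[0,0,0],"delta_pos":[0,0,-1],"fingers":0}
    - {"rotation":[0,0,0],"delta_pos":[0,0,0],"fingers":0}

```text
t: 4.4
position: [0.6253, -0.0627, 0.2426]
tcp_rot: [180.0, -0.0, 26.9]
ft_force: [0.2, 0.8, 1.8]
finger_gap: 0.001
grasp_force: 1.0
```

move_arm:
  moves:
    - {"rotation":[0,0,0],"delta_pos":[0,0,15],"fingers":0}
    - {"rotation":[0,0,0],"delta_pos":[0,0,40],"fingers":0}
    - {"rotation":[0,0,0],"delta_pos":[-20,15,10],"fingers":0}
    - {"rotation":[0,0,0],"delta_pos":[-35,27,0],"fingers":0}
    - {"rotation":[0,0,0],"delta_pos":[-35,27,0],"fingers":0}
    - {"rotation":[0,0,0],"delta_pos":[-25,20,0],"fingers":0}
    - {"rotation":[0,0,0],"delta_pos":[-12,8,0],"fingers":0}
    - {"rotation":[0,0,0],"delta_pos":[0,0,0],"fingers":0}

```text
t: 5.2
position: [0.4974, 0.0356, 0.3086]
tcp_rot: [179.9, -0.0, 27.1]
ft_force: [0.1, 0.2, 0.2]
finger_gap: -0.0
grasp_force: 0.0
```

```bash
python3 -c "
from h import *
wl('w3',['blue','yellow'])"
```

```text
5.2 [[0.4974, 0.0356, 0.3086], [179.9164, -0.0383, 27.0612]] [0.1 0.2 0.2] -6.431458124104653e-05
blue 0.6 [487.5, 108.4, 546.6, 155.0] med [ 0.6223 -0.0621  0.0698] circ [623.1 -63.7] 17.6 [ 27  99 199]
yellow 0.55 [294.0, 196.3, 344.8, 242.6] med [0.4999 0.0356 0.0809] circ [498.7  35. ] 16.8 [225 206  11]
```

View pics/w3.png

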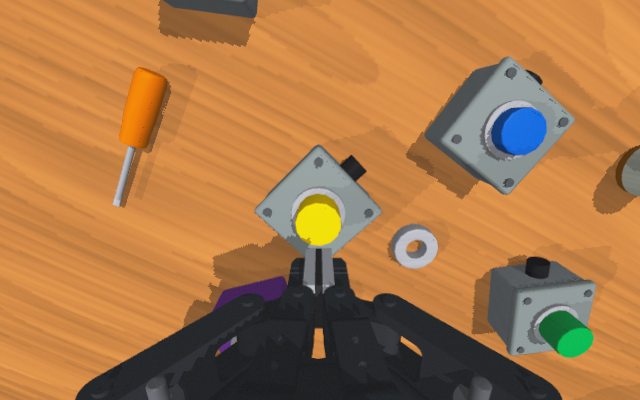

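Blue (518,130) sits low, about 11 mm in. The grey-bodied yellow station (318,220) is straight below the fingertips, so I'll press it.

move_arm:
  moves:
    - {"rotation":[0,0,0],"delta_pos":[1,0,-30],"fingers":0}
    - {"rotation":[0,0,0],"delta_pos":[0,0,-18],"fingers":0}
    - {"rotation":[0,0,0],"delta_pos":[0,0,-4],"fingers":0}
    - {"rotation":[0,0,0],"delta_pos":[0,0,-3],"fingers":0}
    - {"rotation":[0,0,0],"delta_pos":[0,0,-3],"fingers":0}

```text
t: 5.85
position: [0.4999, 0.0338, 0.2505]
tcp_rot: [180.0, -0.0, 26.9]
ft_force: [-2.7, -1.1, 4.2]
finger_gap: 0.0
grasp_force: 2.0
```

move_arm:
  moves:
    - {"rotation":[0,0,0],"delta_pos":[0,0,-3],"fingers":0}
    - {"rotation":[0,0,0],"delta_pos":[0,0,-3],"fingers":0}
    - {"rotation":[0,0,0],"delta_pos":[0,0,-1],"fingers":0}
    - {"rotation":[0,0,0],"delta_pos":[0,0,0],"fingers":0}

```text
t: 6.25
position: [0.4997, 0.0344, 0.243]
tcp_rot: [180.0, -0.1, 26.9]
ft_force: [0.3, -1.2, 1.6]
finger_gap: 0.003
grasp_force: 0.8
```

move_arm:
  moves:
    - {"rotation":[0,0,0],"delta_pos":[0,0,15],"fingers":0}
    - {"rotation":[0,0,0],"delta_pos":[0,0,40],"fingers":0}
    - {"rotation":[0,0,0],"delta_pos":[20,24,10],"fingers":0}
    - {"rotation":[0,0,0],"delta_pos":[30,36,0],"fingers":0}
    - {"rotation":[0,0,0],"delta_pos":[30,36,0],"fingers":0}
    - {"rotation":[0,0,0],"delta_pos":[30,36,0],"fingers":0}
    - {"rotation":[0,0,0],"delta_pos":[22,28,0],"fingers":0}
    - {"rotation":[0,0,0],"delta_pos":[0,0,0],"fingers":0}

```text
t: 7.05
position: [0.6319, 0.2004, 0.3068]
tcp_rot: [-179.7, -0.2, 27.3]
ft_force: [-0.6, 0.8, -0.1]
finger_gap: -0.001
grasp_force: 0.0
```

```bash
python3 -c "
from h import *
wl('w4',['red','yellow'])"
```

```text
7.05 [[0.6319, 0.2004, 0.3068], [-179.6704, -0.1557, 27.2744]] [-0.6  0.8 -0.1] -0.0009443807272543464
red 0.85 [302.0, 203.7, 353.4, 250.3] med [0.6348 0.1962 0.0805] circ [632.3 194.7] 19.8 [226  15  12]
```

View pics/w4.png

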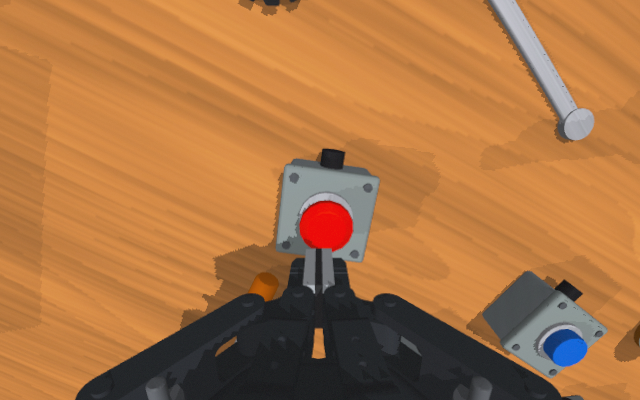

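Red (326,226) is just off the fingertips; about −5 mm in y should centre it.

move_arm:
  moves:
    - {"rotation":[0,0,0],"delta_pos":[1,-4,-28],"fingers":0}
    - {"rotation":[0,0,0],"delta_pos":[0,0,-18],"fingers":0}
    - {"rotation":[0,0,0],"delta_pos":[0,0,-4],"fingers":0}
    - {"rotation":[0,0,0],"delta_pos":[0,0,-3],"fingers":0}
    - {"rotation":[0,0,0],"delta_pos":[0,0,-3],"fingers":0}

```text
t: 7.7
position: [0.6325, 0.19, 0.253]
tcp_rot: [180.0, -0.1, 26.9]
ft_force: [-1.8, -2.3, 4.0]
finger_gap: 0.001
grasp_force: 1.9
```

move_arm:
  moves:
    - {"rotation":[0,0,0],"delta_pos":[0,0,-3],"fingers":0}
    - {"rotation":[0,0,0],"delta_pos":[0,0,-3],"fingers":0}
    - {"rotation":[0,0,0],"delta_pos":[0,0,-2],"fingers":0}
    - {"rotation":[0,0,0],"delta_pos":[0,0,0],"fingers":0}

```text
t: 8.1
position: [0.6326, 0.1901, 0.2439]
tcp_rot: [180.0, -0.0, 26.9]
ft_force: [0.4, -2.1, 2.1]
finger_gap: -0.0
grasp_force: 1.3
```

move_arm:
  moves:
    - {"rotation":[0,0,0],"delta_pos":[0,0,-2],"fingers":0}
    - {"rotation":[0,0,0],"delta_pos":[0,0,0],"fingers":0}
    - {"rotation":[0,0,0],"delta_pos":[0,0,15],"fingers":0}
    - {"rotation":[0,0,0],"delta_pos":[0,0,40],"fingers":0}
    - {"rotation":[0,0,0],"delta_pos":[-10,-20,40],"fingers":0}
    - {"rotation":[0,0,0],"delta_pos":[-20,-30,30],"fingers":0}
    - {"rotation":[0,0,0],"delta_pos":[-25,-40,10],"fingers":0}
    - {"rotation":[0,0,0],"delta_pos":[-25,-40,0],"fingers":0}
    - {"rotation":[0,0,0],"delta_pos":[0,0,0],"fingers":0}

```text
t: 9.0
position: [0.5503, 0.0548, 0.3775]
tcp_rot: [179.8, 0.1, 26.5]
ft_force: [0.9, 0.3, -0.1]
finger_gap: -0.004
grasp_force: 0.0
```

```bash
python3 -c "
from h import *
wl('w5',['blue','yellow','red','green'])
im,d=r.snapshot('side'); cv2.imwrite('pics/side1.png',im[:,:,::-1])"
```

```text
9.0 [[0.5503, 0.0548, 0.3775], [179.7687, 0.1433, 26.4535]] [ 0.9  0.3 -0.1] -0.004455510512443395
blue 0.85 [433.8, 162.9, 473.3, 198.0] med [ 0.6231 -0.0624  0.0698] circ [622.9 -64.1] 16.9 [ 29 102 202]
blue 0.62 [189.5, 18.0, 238.7, 68.1] med [0.632  0.193  0.0682] circ [632.  194.4] 20.2 [224  22  14]
yellow 0.9 [293.8, 229.6, 328.7, 255.5] med [0.5032 0.0387 0.0705] circ [520.6  49.8] 40.2 [205 184  19]
red 0.66 [192.8, 19.6, 238.9, 66.6] med [0.6321 0.1927 0.0682] circ [631.9 194.5] 20.1 [225  20  12]
green 0.7 [483.5, 311.7, 521.9, 347.1] med [ 0.5026 -0.2129  0.0809] circ [ 501.7 -215.9] 17.9 [ 24 144  69]
```

View pics/w5.png

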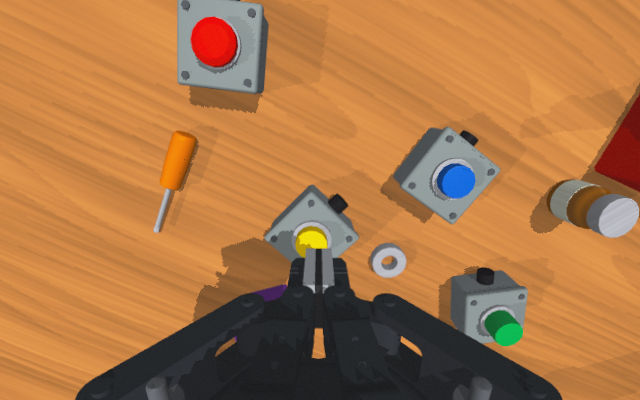

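View pics/side1.png

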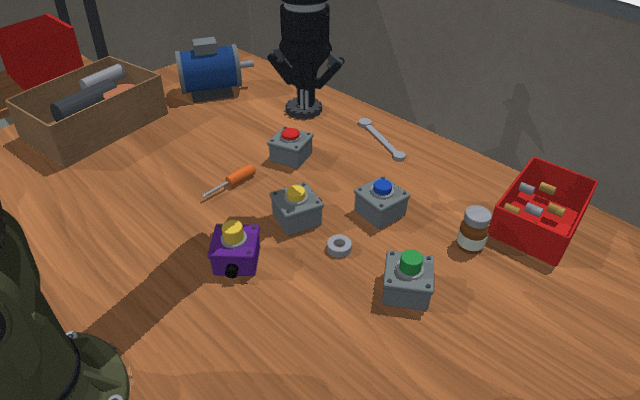

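Blue, yellow and red show at heights of 70, 70.5 and 68 mm, so they are 10 to 12 mm in. Green is still out at 81 mm, nothing has shifted, and the arm is clear.

```bash
python3 -c "
from station import r
print(r.finish_job())"
```

```text
the job is handed in; nothing more can be done
None
```

I pressed blue, then yellow, then red, each lightly and about 10–12 mm of the 14 mm travel; all three stayed down, green is still out, nothing else was moved, and the job was handed in at about 9 s with the arm clear.

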